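# Sort projector levelling feet by spring strength

## Robot

A 6-joint arm with a two-finger parallel gripper is mounted at the origin on the work surface. World frame = base frame: x ahead of the robot, y to its left, z up, the work surface at z = 0. Lengths are in m, angles in rad, forces in N, time in s.
With the tool pointing down it reaches from about 0.15 to 0.775 m from the base axis. Payload 6.1 kg.
Tool frame: the origin (TCP) lies midway between the tips of the shut fingers; the grasp point (between the pads) lies 19 mm behind it; z points along the fingers, y is the direction in which the jaws open and shut (so a half turn about z gives the same grasp; the last joint's range is limited). The gripper opens to 85 mm and grips with 20 to 120 N. Pads are 22 mm wide; open, the fingers measure 114 mm over their backs; the gripper's body (76 mm by 85 mm) begins 54 mm behind the grasp point. The pads swing forward as they close: fully open they stand 13 mm farther back than shut.
Start: joints at [1.157, 0.126, -0.04, 1.405, 0, 1.571], TCP at [0.211, 0.481, 0.231] pointing down, gripper open.
Joint ranges: [-2.72, 2.72], [-0.95, 1.95], [-1.27, 1.35], [-1.78, 2.02], [-1.46, 1.47], [-3.14, 3.14]. Speed limits (rad/s): [2.39, 2.39, 3.01, 3.14, 3.14, 3.14].

## Interface

Orientations are given as [roll, pitch, yaw] about the fixed x, y, z axes, in that order (R = Rz(yaw) Ry(pitch) Rx(roll)).
In Python, from station import * gives the robot as it stands. The module is installed in compiled form; this text tells all that it offers.
- The arm moves only by the tool carry_out, never from a script. Its argument "targets" is a list of rows, each a list of 3 entries, a list of its own where there are three numbers: the opening, from 0 (shut) to 1 (fully open), then the shift along the tool's x, y, z in mm, then the turn, a rotation vector about the tool's x, y, z in degrees. A call has 1 to 20 rows; each row is the pose to reach, as a shift and turn from the pose measured when the call began, along the tool's axes at that moment; what a row does not reach only later rows make up. A row lasts 1/12 s, in which the tool goes at most 41.7 mm and 7.16 degrees, less where a joint would pass 70% of its speed; a pose out of reach is approached as far as the arm can. A call with a gripper value outside its range is refused whole. The fingers move at their own pace and stop on an object; "squeeze" is the grip in N (left out, the last holds). Time passes only in rows, so rows that repeat a pose let the fingers close. It gives the time, the measured TCP pose, the force and the opening at its end, in the units of the state.
- observe(): the state, without advancing time (a new reading comes with each control period).
- camera(name): name is "scene" or "top"; returns a dict with "image" (400x640x3 uint8, red, green, blue), "fx", "fy", "cx", "cy" (pixels), "R" (3x3) and "t" (3): a world point X has camera coordinates R X + t. Camera axes: x right, y down, z forward; pixel columns grow to the right and rows downward; lengths in m; the calibration is good to about 2 mm. A picture is of the moment at which its call begins. There is no depth.
- sign_off(): hands the job in, once; it reports no verdict.
The state is a dict: "clock": time; "q": joint angles; "qvel": joint speeds; "effort": joint torques, N m; "ee_pos": TCP position; "tool_rot": TCP orientation; "wrist_force": force on the tool from outside, world axes, zero at the start; "moment": the same for the moment, N m; "grip_width": opening from 0.0 (shut) to 1.0 (fully open).
Only numpy, scipy, OpenCV 4.12 (cv2) and the standard library are available. Lean on these libraries where they do the work, as an engineer would, in place of code of your own. Each camera call takes 0.05 s, during which the arm holds its last target.

## Task

The three spring-loaded levelling feet in the sloped rack look alike, but some may have tired springs, which shows only in how hard the rubber-shod leg pushes back when it is pressed in. Put every foot with a sound, stiff spring into the rectangular tray and every foot with a weak spring into the round pan. Leave the screwdriver, the lens barrel and the plastic frame where they lie.

Things in the scene. Friction and masses are not known exactly. Their poses are not given: they have to be found in the camera images.
- rack: sloped rack, fixed: black tray 104 mm deep, 164 mm wide on a steel rod stand. Origin on the bench under the middle of the row; y along the row; the face is tilted 30 degrees, facing up and to the rack's -x side (low edge). 3 pockets in one row 48 mm apart, 39 x 37 mm and 10 mm deep, in line with the feet; centres of their floors 55 mm above the bench.
- reuse_tray: shallow rectangular grey plastic tray, fixed: 200 mm (its x) x 160 mm (its y), walls 5 mm thick and 40 mm high, floor 5 mm thick. Origin at the centre of its underside.
- scrap_pan: round steel pan, fixed: 176 mm across at the rim and 156 mm at the bottom, 55 mm high, wall 4 mm, floor 5 mm thick. Origin at the centre of its underside.
- screwdriver_grip (a point): bystander: grey screwdriver 200 mm long lying beyond the rack; point on its handle
- lens_mid (a point): bystander: black lens barrel, 62 mm across, 62 mm high, standing on the bench; its centre
- bezel_mid (a point): bystander: black rectangular plastic frame, 90 x 130 x 20 mm, lying on the bench; its centre
- pocket_1 (a point): centre of the floor of the rack's pocket furthest to its -y. Each pocket holds a levelling foot standing at right angles to the sloped face, shoe outwards, up to 1.5 mm downhill of centre. Foot: steel flange 36 (across the row) x 34 x 5 mm in the pocket; on it a black square housing 30 x 30 mm, its top 48 mm from the pocket floor; then the leg. About 0.1 kg. The feet have no entry of their own; which is where changes.
- pocket_2 (a point): centre of the floor of the middle pocket. A foot's leg (steel, 16 mm) ends in a rubber shoe 24 mm across, 8 mm thick, its flat face 74 mm from the pocket floor. The leg goes 12 mm into the housing, along the foot's axis, and springs back. A sound spring takes about 6 N to start moving and 10 to 12 N fully in; a tired one about 2 N to start and under 4.5 N fully in.
- pocket_3 (a point): centre of the floor of the pocket furthest to the rack's +y; its foot looks like the others
There are look-alikes about, which are no part of the job. What is shaped like the scrap_pan but purple is not meant.

How it is judged:
At the end, for the whole second after the job is handed in: Every foot with a stiff spring lies or stands inside the rectangular tray and every foot with a weak spring inside the round pan (housing middle within the walls seen from above and less than 65 mm above the bench), at rest (x of foot_1_mid in the frame of reuse_tray between -0.095 and 0.095 m and y of foot_1_mid in the frame of reuse_tray between -0.075 and 0.075 m and height (world z) of each of foot_1_mid, foot_2_mid, foot_3_mid below 0.065 m and linear speed of each of foot_1, foot_2, foot_3 below 0.03 m/s and horizontal distance between foot_2_mid and scrap_pan below 0.082 m and x of foot_3_mid in the frame of reuse_tray between -0.095 and 0.095 m and y of foot_3_mid in the frame of reuse_tray between -0.075 and 0.075 m); the robot touches nothing.
It fails at once if the screwdriver is moved by more than 25 mm (distance of screwdriver_grip from where it was at the start of the episode above 0.025 m).
It fails at once if the lens barrel is moved by more than 25 mm (distance of lens_mid from where it was at the start of the episode above 0.025 m).
It fails at once if the bezel frame is moved by more than 25 mm (distance of bezel_mid from where it was at the start of the episode above 0.025 m).
It also fails if it takes over 72 s, if anything falls off the work surface, if the arm or the gripper's body presses on something with over 40 N, if the wrist force passes 120 N, or if a joint passes its speed limit or range.

## Working session

There is one attempt and no reset: what is moved stays moved. The work goes in short steps, Python scripts to look and compute and a tool call to move; the robot and the scene stay as the last step left them, time stands still between calls to the robot, and variables do not carry over. Pictures are saved under pics/ and viewed, and the job is handed in when it is done.

Besides the shell and the picture viewer there is one more tool, called after "Request:" by a JSON object that holds its "method" and its "body". carry_out: Moves the arm, as the interface text tells. Its arguments: {"type":"object","properties":{"targets":{"type":"array"},"squeeze":{"type":"number"}},"required":["targets"]}

```bash
mkdir -p pics; ls
python3 - <<'E'
from station import *
import cv2,numpy as np
print(observe())
for n in ("scene","top"):
    c=camera(n); cv2.imwrite(f"pics/{n}0.png",c["image"][:,:,::-1]); np.savez(f"{n}0.npz",**c)
    print(n,c["fx"],c["fy"],c["cx"],c["cy"],c["R"],c["t"],"pos",-np.array(c["R"]).T@np.array(c["t"]))
E
```

```text
pics
{'clock': 0.0, 'q': array([ 1.15703291e+00,  1.26378369e-01, -4.06029010e-02,  1.40540558e+00,
        1.38009998e-05,  1.57078423e+00]), 'qvel': array([-0.00082722, -0.0008845 ,  0.00027285, -0.00024796, -0.00178549,
       -0.00025901]), 'effort': array([ 3.82599201e-04, -4.35917795e+01,  3.52922738e+01,  1.72532885e-02,
        7.11084610e-06, -4.32516657e-06]), 'ee_pos': array([0.21091246, 0.48032504, 0.23053167]), 'tool_rot': array([-3.14000213e+00, -1.38202159e-05,  2.72784131e+00]), 'wrist_force': array([ 0.57568012,  0.37365752, -0.64607999]), 'moment': array([ 0.02096231, -0.01852263,  0.00622631]), 'grip_width': 1.0007798989722703}
scene 456.7274888333429 456.7274888333429 317.4032228018454 196.33789110741083 [[-0.61244514  0.79029962 -0.01837023]
 [ 0.51468675  0.38100455 -0.76807102]
 [-0.60000709 -0.47985627 -0.64010113]] [ 0.38502496 -0.20737571  1.41912647] pos [1.19402614 0.45570275 0.75617818]
top 497.7291624827113 497.7291624827113 327.21204269645364 194.17132280704993 [[ 0.02316031 -0.99964893 -0.01286934]
 [-0.98380226 -0.02050058 -0.178081  ]
 [ 0.17775466  0.01678529 -0.98393167]] [-0.04685151  0.5693022   1.23399872] pos [ 0.34181687 -0.05587707  1.31494938]
```

View pics/scene0.png

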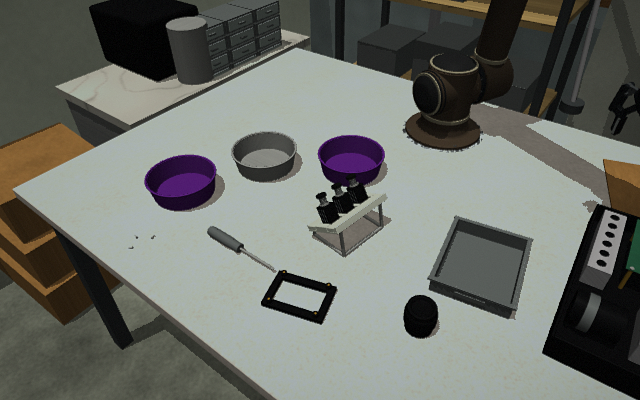

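View pics/top0.png

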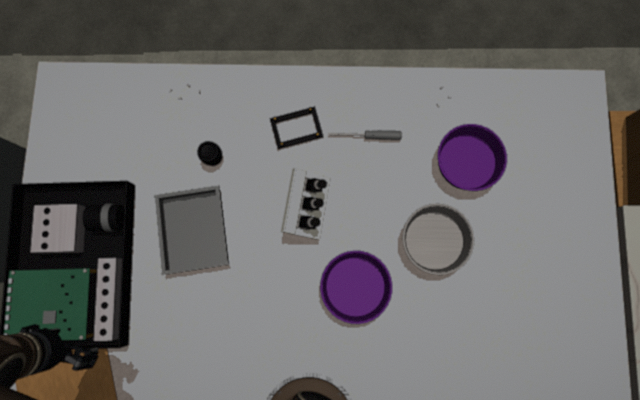

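Scene view: grey tray at about (482,265), grey pan (264,155), purple look-alikes (181,182) and (351,158), rack with three feet (345,205), lens (420,316), frame (300,295), screwdriver (240,247). In the top view: tray (193,230), pan (437,240), rack (307,204). Next I crop the rack and measure it.

```bash
cat > h.py <<'E'
import numpy as np,cv2
from scipy.spatial.transform import Rotation as Ro
def load(n): 
    d=np.load(n); return {k:d[k] for k in d.files}
def ray(c,p):
    R=np.array(c["R"]);t=np.array(c["t"])
    d=R.T@np.array([(p[0]-c["cx"])/c["fx"],(p[1]-c["cy"])/c["fy"],1.]); return -R.T@t,d/np.linalg.norm(d)
def plane(c,p,z):
    o,d=ray(c,p); return o+d*(z-o[2])/d[2]
def proj(c,X):
    x=np.array(c["R"])@np.array(X)+np.array(c["t"]); return np.array([c["fx"]*x[0]/x[2]+c["cx"],c["fy"]*x[1]/x[2]+c["cy"]])
def tri(c1,p1,c2,p2):
    o1,d1=ray(c1,p1);o2,d2=ray(c2,p2)
    A=np.stack([d1,-d2],1);s=np.linalg.lstsq(A,o2-o1,rcond=None)[0]
    a=o1+s[0]*d1;b=o2+s[1]*d2; return (a+b)/2,np.linalg.norm(a-b)
E
python3 - <<'E'
from h import *
t=load("top0.npz");s=load("scene0.npz")
a=t["image"][160:250,270:350,::-1];b=s["image"][165:260,295:400,::-1]
a=cv2.resize(a,None,fx=6,fy=6,interpolation=cv2.INTER_CUBIC);b=cv2.resize(b,None,fx=6,fy=6,interpolation=cv2.INTER_CUBIC)
cv2.imwrite("pics/ct.png",a);cv2.imwrite("pics/cs.png",b)
# tray & pan masks
hsv=cv2.cvtColor(t["image"],cv2.COLOR_RGB2HSV)
g=cv2.cvtColor(t["image"],cv2.COLOR_RGB2GRAY)
m=((hsv[...,1]<60)&(g<140)&(g>60)).astype(np.uint8)
cv2.imwrite("pics/m.png",m*255)
n,l,st,ce=cv2.connectedComponentsWithStats(m)
for i in range(1,n):
    if st[i,4]>150: print(st[i],ce[i])
E
```

```text
[    0    46   640   354 41780] [386.91507899 224.82371948]
[268 105  57  47 293] [295.02047782 128.20477816]
[276 114  41  28 193] [296.68911917 127.50259067]
[431 123  78  78 964] [457.93983402 176.29771784]
[327 129  76  14 674] [370.1958457  134.95400593]
[196 140  28  33 264] [209.70075758 159.81439394]
[ 280  167   51   78 1486] [302.50740242 213.97106326]
[ 153  184   78   96 5383] [192.75311165 233.42169794]
[ 397  202   78   80 4060] [432.40541872 243.36231527]
[  30  204   47   49 1991] [ 53.85283777 227.92516323]
[ 622  205   18  195 1851] [633.57266343 274.0367369 ]
[318 249  75  80 562] [348.07651246 299.87010676]
[  93  258   24   83 1375] [104.56872727 299.64872727]
[ 42 310  14  14 165] [ 48.75151515 316.84242424]
```

View pics/ct.png

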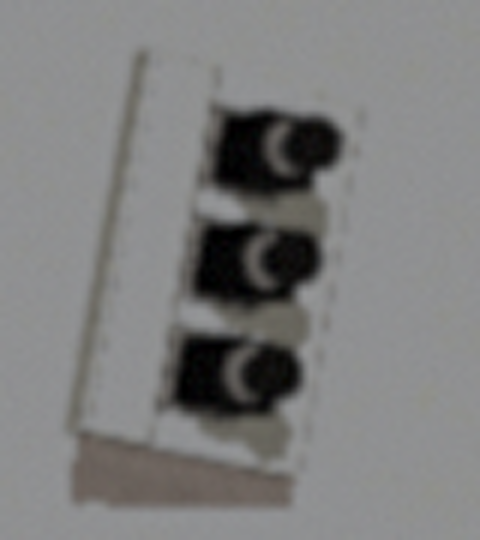

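View pics/cs.png

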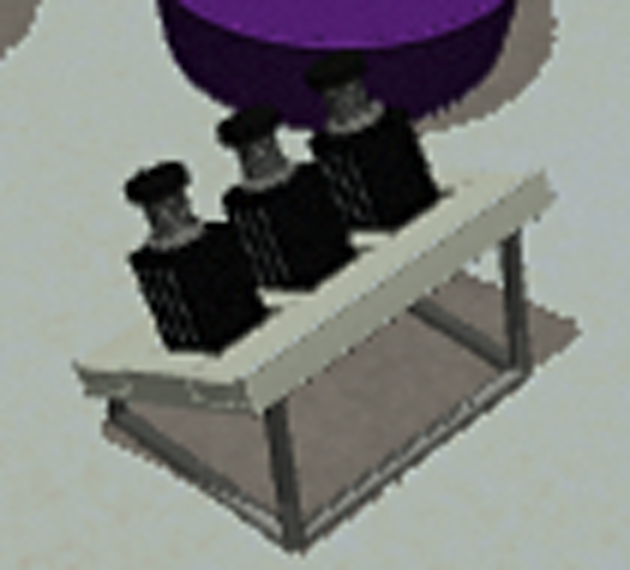

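View pics/m.png

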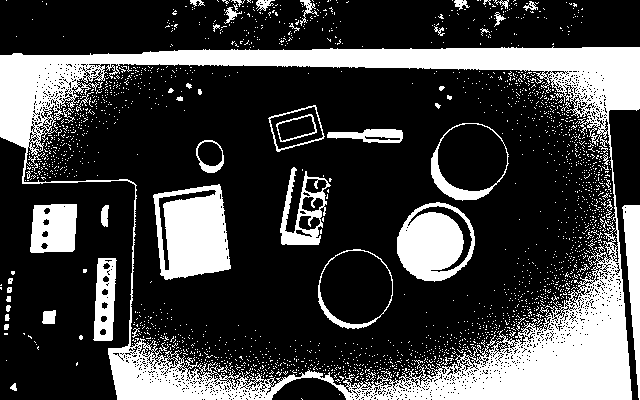

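Candidates for the bins and rack (top view):
- Grey pan (437,240). I choose this one; purple (472,158) and (356,287) are rejected by colour.
- Rectangular tray (193,230). The black electronics box at (70,260) is rejected because it is black and not empty.
- Rack (307,204). It is the only sloped one, though it looks white rather than black.

The feet lean toward world -y. Rack +y points toward the robot, so pocket 1 is the far one.

Run:
```python
from h import *
np.set_printoptions(precision=4,suppress=True)
t=load("top0.npz");s=load("scene0.npz")
T=[(322.5,184.3),(318.5,203.3),(315,222.3)];S=[(321.3,195.3),(337,186.3),(351,177.5)]
P=[]
for a,b in zip(T,S):
    p,e=tri(t,a,s,b);P.append(p);print("shoe",p,e)
print(np.linalg.norm(P[1]-P[0]),np.linalg.norm(P[2]-P[1]))
# rack top-face corners: high/low edge. centre face z: floor+10*cos30..., 
T=[(293.8,168.7),(282,231.7),(330.3,178),(319.2,239.2)]
zc=0.055+0.010*.866
for p,z in zip(T,[zc+.026]*2+[zc-.026]*2): print("corner",plane(t,p,z))
# tray rim via gray mask contour in top
g=cv2.cvtColor(t["image"],cv2.COLOR_RGB2GRAY)
for im,nm,box in((t["image"],"trayT",(145,175,95,110)),(t["image"],"panT",(390,195,95,95)),(s["image"],"trayS",(420,205,125,120)),(s["image"],"panS",(220,120,90,70))):
    x,y,w,h=box
    cv2.imwrite(f"pics/{nm}.png",cv2.resize(im[y:y+h,x:x+w,::-1],None,fx=5,fy=5,interpolation=cv2.INTER_CUBIC))
a=[cv2.imread(f"pics/{n}.png") for n in("trayT","panT")]
H=max(i.shape[0] for i in a)
a=[cv2.copyMakeBorder(i,0,H-i.shape[0],0,0,cv2.BORDER_CONSTANT) for i in a]
o=np.hstack(a);print(o.shape);cv2.imwrite("pics/bins.png",cv2.resize(o,None,fx=.8,fy=.8))
```

```text
shoe [ 0.5831 -0.0226  0.1126] 0.001330579601517437
shoe [ 0.5357 -0.0141  0.1116] 0.001135167747774586
shoe [ 0.4891 -0.0072  0.111 ] 0.00012233557348359338
0.04817254036997322 0.04713952029818398
corner [0.6268 0.051  0.0897]
corner [0.4666 0.0746 0.0897]
corner [ 0.6158 -0.0412  0.0377]
corner [ 0.4547 -0.0162  0.0377]
(550, 950, 3)
```

View pics/bins.png

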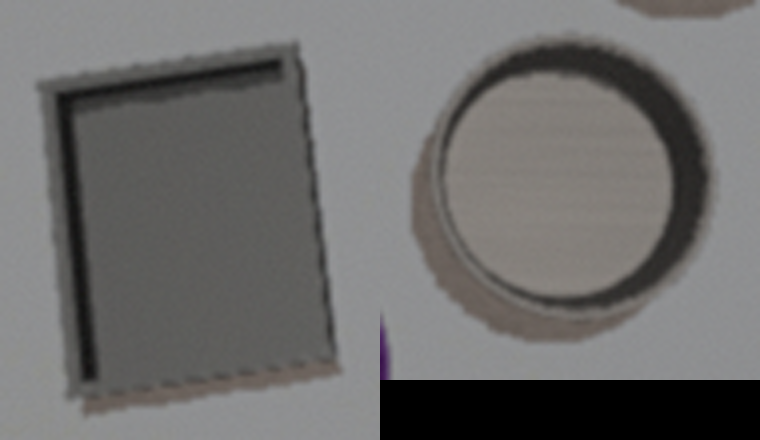

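```bash
cat >> h.py <<'E'
def mv(st,p,R):
    Rc=Ro.from_euler('xyz',st["tool_rot"]); d=Rc.inv().apply(np.array(p)-st["ee_pos"])*1000
    rv=(Rc.inv()*Ro.from_matrix(R)).as_rotvec(degrees=True); return np.round(d,1),np.round(rv,2)
E
python3 - <<'E'
from h import *
from scipy.optimize import least_squares
np.set_printoptions(precision=4,suppress=True)
t=load("top0.npz");s=load("scene0.npz")
T=[(322.5,184.3),(318.5,203.3),(315,222.3)];S=[(321.3,195.3),(337,186.3),(351,177.5)]
def fl(v,i,h):
    x,y,w,dh=v[0],v[1],v[2],0
    X=np.array([np.cos(w),np.sin(w),0]);Y=np.array([-np.sin(w),np.cos(w),0]);a=-.5*X+np.array([0,0,.866])
    return np.array([x,y,.055])+Y*.048*(i-1)+a*h
C=[(293.8,168.7),(282,231.7),(330.3,178),(319.2,239.2)]
f=lambda v:np.concatenate([proj(c,fl(v,i,.070))-q for c,L in((t,T),(s,S)) for i,q in enumerate(L)])
r=least_squares(f,[.541,.018,1.42]);print(r.x,np.degrees(r.x[2]));print(r.fun.reshape(-1,2))
v=r.x
X=np.array([np.cos(v[2]),np.sin(v[2]),0]);Y=np.array([-np.sin(v[2]),np.cos(v[2]),0]);a=-.5*X+np.array([0,0,.866]);u=.866*X+np.array([0,0,.5])
c0=np.array([v[0],v[1],.055])+.01*a
for su in(1,-1):
    for sy in(-1,1): print(proj(t,c0+u*su*.052+Y*sy*.082))
np.savez("rack.npz",o=[v[0],v[1],.055],Y=Y,a=a,u=u)
for n,L,z in(("tray",[(155,196.3),(219.3,185.8),(229.5,265.5),(162.5,274.3)],.04),("pan",[(438,238.2),(403,238),(473,238)],.055)):
    q=np.array([plane(t,p,z) for p in L]);print(n,q[:,:2],q.mean(0))
    if n=="tray":print([np.linalg.norm(q[i]-q[i-1]) for i in range(4)])
E
```

```text
[0.5425 0.0207 1.4087] 80.71151468143115
[[-0.666  -0.5321]
 [-0.3235 -0.5836]
 [-0.5312 -0.3748]
 [-0.2396 -0.6573]
 [-0.4427 -1.1219]
 [ 0.3281 -1.3431]]
[295.4281 167.5609]
[282.4737 231.1509]
[330.5734 178.1975]
[318.876 239.679]
tray [[0.5571 0.4157]
 [0.5885 0.2489]
 [0.3826 0.2101]
 [0.3566 0.3795]] [0.4712 0.3136 0.04  ]
[np.float64(0.20374676102421627), np.float64(0.16968680745217843), np.float64(0.20954132114444265), np.float64(0.171294712384031)]
pan [[ 0.4623 -0.3167]
 [ 0.4609 -0.2285]
 [ 0.4648 -0.4047]] [ 0.4627 -0.3167  0.055 ]
```

```bash
cat >> h.py <<'E'
import os
if os.path.exists("rack.npz"):
    rk=load("rack.npz"); a,u,Y,o=rk["a"],rk["u"],rk["Y"],rk["o"]
    a=a/np.linalg.norm(a);u=u/np.linalg.norm(u)
    RT=np.stack([np.cross(u,-a),u,-a],1)
    pk=lambda i,h,du=0.:o+Y*.048*(i-2)+a*h+u*du
E
python3 - <<'E'
from station import *
from h import *
st=observe()
p=pk(2,.154);print(p,np.linalg.det(RT),mv(st,p,RT),RT)
E
```

```text
[ 0.53004574 -0.05529804  0.18836693] 1.0000000000000002 (array([-507.6, -362.1,   42.7]), array([-29.92,   3.76, -14.09])) [[-9.86888174e-01  1.39780230e-01  8.07045207e-02]
 [ 1.61405490e-01  8.54663961e-01  4.93454943e-01]
 [-1.38777878e-17  5.00011000e-01 -8.66019053e-01]]
```

Request:
{"method": "carry_out", "body": {"targets": [[0,[-125,-90,-20],[-7,1,-3.5]],[0,[-250,-180,-20],[-15,2,-7]],[0,[-250,-180,-20],[-15,2,-7]],[0,[-250,-180,-20],[-15,2,-7]],[0,[-250,-180,-20],[-15,2,-7]],[0,[-250,-180,-20],[-15,2,-7]],[0,[-250,-180,-20],[-15,2,-7]],[0,[-250,-180,-20],[-15,2,-7]]], "squeeze": 40}}

```text
clock: 0.77
ee_pos: [0.3689, 0.2115, 0.2509]
tool_rot: [2.881, -0.018, 2.849]
wrist_force: [0.7, 0.2, -0.3]
grip_width: -0.002
```

Run:
```python
from station import *
from h import *
st=observe();print(st)
for i in(1,2,3): print(mv(st,pk(i,.114),RT))
print(mv(st,pk(2,.154),RT))
```

```text
{'clock': 0.7667, 'q': array([ 0.37139765, -0.19430059, -0.32977239,  1.28588963,  0.21559154,
        0.68238093]), 'qvel': array([-0.49035505,  0.09066939,  0.09009647,  0.10978136,  0.10160959,
       -0.46904728]), 'effort': array([ 1.74673945e+00, -2.52971506e+01,  3.62689626e+01, -1.31921310e+00,
        4.83685434e-01, -3.02025257e-02]), 'ee_pos': array([0.36887246, 0.21150568, 0.25091782]), 'tool_rot': array([ 2.88053517, -0.01786652,  2.8491558 ]), 'wrist_force': array([ 0.71210108,  0.24788641, -0.29303109]), 'moment': array([-0.22811941,  0.0093224 ,  0.01353412]), 'grip_width': -0.002082405226449602}
(array([-277.9, -200.6,   41.9]), array([-14.95,   1.92,  -7.31]))
(array([-230.3, -206.8,   41.1]), array([-14.95,   1.92,  -7.31]))
(array([-182.8, -213. ,   40.3]), array([-14.95,   1.92,  -7.31]))
(array([-232.3, -217. ,    2.5]), array([-14.95,   1.92,  -7.31]))
```

Request:
{"method": "carry_out", "body": {"targets": [[0,[-115,-109,0],[-7,1,-3.6]],[0,[-232,-217,2.5],[-15,1.9,-7.3]],[0,[-232,-217,2.5],[-15,1.9,-7.3]],[0,[-232,-217,2.5],[-15,1.9,-7.3]],[0,[-232,-217,2.5],[-15,1.9,-7.3]],[0,[-232,-217,2.5],[-15,1.9,-7.3]],[0,[-232,-217,2.5],[-15,1.9,-7.3]],[0,[-232,-217,2.5],[-15,1.9,-7.3]],[0,[-232,-217,2.5],[-15,1.9,-7.3]],[0,[-232,-217,2.5],[-15,1.9,-7.3]],[0,[-232,-217,2.5],[-15,1.9,-7.3]],[0,[-232,-217,2.5],[-15,1.9,-7.3]]]}}

```text
clock: 1.77
ee_pos: [0.5291, -0.0543, 0.1886]
tool_rot: [2.617, -0.0, 2.98]
wrist_force: [0.0, -0.8, 0.6]
grip_width: -0.002
```

```bash
cat > look.py <<'E'
from station import *
from h import *
import sys
np.set_printoptions(precision=4,suppress=True)
n=sys.argv[1]
t=camera("top");s=camera("scene");np.savez(f"t_{n}.npz",**t);np.savez(f"s_{n}.npz",**s)
A=t["image"][140:260,250:390,::-1];B=s["image"][140:260,280:420,::-1]
cv2.imwrite(f"pics/l_{n}.png",cv2.resize(np.vstack([A,B]),None,fx=2.5,fy=2.5,interpolation=cv2.INTER_CUBIC))
E
python3 look.py a
python3 - <<'E'
from station import *
from h import *
st=observe();print(st["clock"],st["q"],st["ee_pos"],st["qvel"].round(3),"axial",st["wrist_force"]@a)
for i in(1,2,3): print(mv(st,pk(i,.079),RT))
E
```

```text
1.8667 [-0.37684935  0.20583263 -0.12588037  1.36135463  0.51121962 -0.24817904] [ 0.52910096 -0.05391801  0.18914976] [ 0.001 -0.004  0.001 -0.002 -0.001 -0.003] axial 0.6126290687059589
(array([-49.1,  -1.6,  75.1]), array([0.04, 0.02, 0.09]))
(array([-1.1, -1.5, 75.1]), array([0.04, 0.02, 0.09]))
(array([46.9, -1.4, 75.1]), array([0.04, 0.02, 0.09]))
```

View pics/l_a.png

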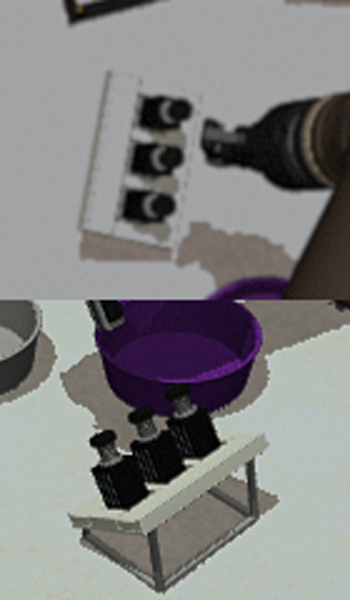

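The shut fingers are in line with the middle foot; the tip is at about top crop (208,130). Now I press it.

Request:
{"method": "carry_out", "body": {"targets": [[0,[-1,-1.5,35],[0,0,0]],[0,[-1,-1.5,70],[0,0,0]],[0,[-1,-1.5,72],[0,0,0]],[0,[-1,-1.5,72],[0,0,0]],[0,[-1,-1.5,72],[0,0,0]]]}}

```text
clock: 2.28
ee_pos: [0.5357, -0.0192, 0.1276]
tool_rot: [2.617, 0.002, 2.982]
wrist_force: [-0.3, -0.2, 0.7]
grip_width: 0.001
```

Request:
{"method": "carry_out", "body": {"targets": [[0,[0,0,4],[0,0,0]],[0,[0,0,8],[0,0,0]],[0,[0,0,12],[0,0,0]],[0,[0,0,12],[0,0,0]],[0,[0,0,12],[0,0,0]]]}}

```text
clock: 2.7
ee_pos: [0.537, -0.0135, 0.1176]
tool_rot: [2.617, 0.003, 2.982]
wrist_force: [-0.1, -1.5, 2.1]
grip_width: 0.0
```

```bash
cat > f.py <<'E'
from station import *
from h import *
np.set_printoptions(precision=4,suppress=True)
st=observe();print(st["clock"],"h",(st["ee_pos"]-o)@a,"axial",st["wrist_force"]@a,"F",st["wrist_force"],"u,Y",(st["ee_pos"]-o)@u,(st["ee_pos"]-o)@Y, "q",st["q"])
for i in(1,2,3): print(i,"press-ready .082",mv(st,pk(i,.082),RT))
E
python3 f.py; python3 look.py b
```

```text
2.7 h 0.07148827269661115 axial 2.533179511496406 F [-0.0549 -1.4814  2.0759] u,Y 0.0013271880196254636 -0.00014806583255397312 q [-0.3015  0.2134 -0.2757  1.1598  0.5191 -0.1634]
1 press-ready .082 (array([-47.9,  -1.5, -10.4]), array([0.04, 0.1 , 0.21]))
2 press-ready .082 (array([  0.1,  -1.3, -10.5]), array([0.04, 0.1 , 0.21]))
3 press-ready .082 (array([ 48.1,  -1.1, -10.6]), array([0.04, 0.1 , 0.21]))
```

View pics/l_b.png

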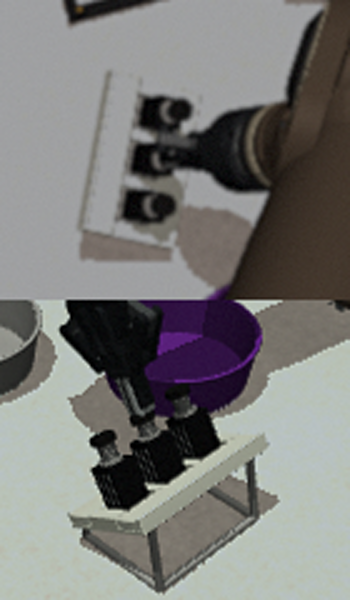

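The fingertip sits on the middle shoe. I press further.

Request:
{"method": "carry_out", "body": {"targets": [[0,[0,0,3],[0,0,0]],[0,[0,0,6],[0,0,0]],[0,[0,0,6],[0,0,0]],[0,[0,0,6],[0,0,0]]]}}

```text
clock: 3.13
ee_pos: [0.5376, -0.0105, 0.1123]
tool_rot: [2.617, 0.003, 2.982]
wrist_force: [1.1, 0.3, 2.5]
grip_width: 0.003
```

```bash
python3 f.py
```

```text
3.1333 h 0.0654102695994059 axial 1.9614497926263925 F [1.0546 0.3149 2.5426] u,Y 0.0013479278974485485 -0.0001796027060256825 q [-0.2959  0.2151 -0.2856  1.1451  0.5196 -0.157 ]
1 press-ready .082 (array([-47.8,  -1.5, -16.5]), array([0.05, 0.1 , 0.21]))
2 press-ready .082 (array([  0.2,  -1.3, -16.6]), array([0.05, 0.1 , 0.21]))
3 press-ready .082 (array([ 48.2,  -1.2, -16.7]), array([0.05, 0.1 , 0.21]))
```

Request:
{"method": "carry_out", "body": {"targets": [[0,[0,0,2],[0,0,0]],[0,[0,0,2],[0,0,0]]]}}

```text
clock: 3.3
ee_pos: [0.5378, -0.0094, 0.1104]
tool_rot: [2.617, 0.003, 2.982]
wrist_force: [0.7, -1.6, 2.6]
grip_width: 0.001
```

```bash
cat > avg.py <<'E'
from station import *
from h import *
L=[]
for i in range(5):
    st=observe();L.append(st["wrist_force"]@a);camera("top")
print("h",(st["ee_pos"]-o)@a,np.round(L,2),np.mean(L),st["clock"])
E
python3 avg.py;python3 f.py
```

```text
h 0.06345920681504451 [2.99 3.72 2.77 2.82 4.04] 3.267431971223613 3.5
3.55 h 0.06345613593201206 axial 2.316746835355877 F [1.9977 1.019  3.442 ] u,Y 0.0013767367248472746 -0.00022586961070430024 q [-0.294   0.2156 -0.2888  1.1403  0.5198 -0.1549]
1 press-ready .082 (array([-47.8,  -1.5, -18.5]), array([0.05, 0.1 , 0.22]))
2 press-ready .082 (array([  0.2,  -1.4, -18.5]), array([0.05, 0.1 , 0.22]))
3 press-ready .082 (array([ 48.2,  -1.2, -18.6]), array([0.05, 0.1 , 0.22]))
```

The pocket 2 foot pushes back about 3.3 N at about 10.5 mm, so its spring is weak. Now pocket 1.

Request:
{"method": "carry_out", "body": {"targets": [[0,[0,-1,-25],[0,0,0]],[0,[-24,-1,-25],[0,0,0]],[0,[-48,-1,-24],[0,0,0]],[0,[-48,-1,-18],[0,0,0]],[0,[-48,-1,-15],[0,0,0]],[0,[-48,-1,-15],[0,0,0]]]}}

```text
clock: 4.05
ee_pos: [0.5823, -0.0247, 0.1216]
tool_rot: [2.617, -0.0, 2.982]
wrist_force: [-1.0, -0.6, 0.2]
grip_width: 0.002
```

Request:
{"method": "carry_out", "body": {"targets": [[0,[0,0,4],[0,0,0]],[0,[0,0,8],[0,0,0]],[0,[0,0,11],[0,0,0]],[0,[0,0,11],[0,0,0]]]}}

```text
clock: 4.38
ee_pos: [0.5826, -0.0193, 0.1125]
tool_rot: [2.617, 0.0, 2.982]
wrist_force: [-2.2, -4.7, 7.0]
grip_width: 0.003
```

```bash
python3 avg.py;python3 f.py
```

```text
h 0.06687757971838783 [8.53 9.08 7.89 8.19 8.92] 8.521961317624967 4.5833
4.6333 h 0.06690911021451133 axial 8.889836279715741 F [-2.2286 -3.9031  7.8335] u,Y 0.00022306131417270837 -0.04610034108690248 q [-0.2878  0.2974 -0.176   1.1704  0.5192 -0.1477]
1 press-ready .082 (array([ -1.9,  -0.2, -15.1]), array([ 0.01, -0.03,  0.14]))
2 press-ready .082 (array([ 46.1,  -0.1, -15.1]), array([ 0.01, -0.03,  0.14]))
3 press-ready .082 (array([ 94.1,   0. , -15. ]), array([ 0.01, -0.03,  0.14]))
```

The pocket 1 foot gives about 8.5 N at about 7 mm, so it is sound. Pocket 3 next.

Request:
{"method": "carry_out", "body": {"targets": [[0,[0,0,-25],[0,0,0]],[0,[40,0,-25],[0,0,0]],[0,[80,0,-25],[0,0,0]],[0,[94,0,-20],[0,0,0]],[0,[94,0,-12],[0,0,0]],[0,[94,0,-12],[0,0,0]]]}}

```text
clock: 5.13
ee_pos: [0.4876, -0.0098, 0.1225]
tool_rot: [2.618, -0.0, 2.982]
wrist_force: [0.2, -0.1, -0.7]
grip_width: -0.003
```

Request:
{"method": "carry_out", "body": {"targets": [[0,[0,0,4],[0,0,0]],[0,[0,0,8],[0,0,0]],[0,[0,0,12],[0,0,0]],[0,[0,0,12],[0,0,0]]]}}

```text
clock: 5.47
ee_pos: [0.4896, -0.0038, 0.1121]
tool_rot: [2.617, 0.0, 2.982]
wrist_force: [-3.7, -3.9, 8.7]
grip_width: -0.002
```

```bash
python3 avg.py;python3 f.py
```

```text
h 0.06639022185782555 [ 9.74 10.09  8.92 10.23  9.64] 9.724809276040794 5.6667
5.7167 h 0.06641760280224158 axial 9.279552957902977 F [-4.0186 -3.5114  8.3399] u,Y 0.0002274325006621297 0.04807775074417626 q [-0.3114  0.1333 -0.3842  1.1397  0.5173 -0.1749]
1 press-ready .082 (array([-96.1,  -0.5, -15.6]), array([ 0.01, -0.03,  0.15]))
2 press-ready .082 (array([-48.1,  -0.3, -15.6]), array([ 0.01, -0.03,  0.15]))
3 press-ready .082 (array([ -0.1,  -0.2, -15.6]), array([ 0.01, -0.03,  0.15]))
```

All three are measured: P1 and P3 are sound and go in the tray, P2 is weak and goes in the pan. I grasp foot 3 with the jaws along the slope.

Request:
{"method": "carry_out", "body": {"targets": [[0,[0,0,-30],[0,0,0]],[1,[0,0,-40],[0,0,0]],[1,[0,0,-40],[0,0,0]],[1,[0,0,-40],[0,0,0]],[1,[0,0,-40],[0,0,0]],[1,[0,0,-40],[0,0,0]],[1,[0,0,-40],[0,0,0]]]}}

```text
clock: 6.3
ee_pos: [0.4861, -0.0234, 0.1463]
tool_rot: [2.617, -0.001, 2.982]
wrist_force: [-0.7, 0.3, 0.2]
grip_width: 0.845
```

```bash
python3 f.py; python3 look.py c;python3 - <<'E'
from station import *
from h import *
print(mv(observe(),pk(3,.015,-.0007),RT))
E
```

```text
6.3 h 0.10541412171683523 axial 0.062350540824255556 F [-0.7313  0.3382  0.1966] u,Y 9.990121387006409e-05 0.048515382314848594 q [-0.351   0.1266 -0.3157  1.2388  0.5134 -0.2206]
1 press-ready .082 (array([-96.6,  -0.3,  23.2]), array([ 0.03, -0.11,  0.13]))
2 press-ready .082 (array([-48.6,  -0.2,  23.3]), array([ 0.03, -0.11,  0.13]))
3 press-ready .082 (array([-0.6, -0.1, 23.4]), array([ 0.03, -0.11,  0.13]))
(array([-0.5, -0.9, 90.7]), array([ 0.02, -0.09,  0.13]))
```

View pics/l_c.png

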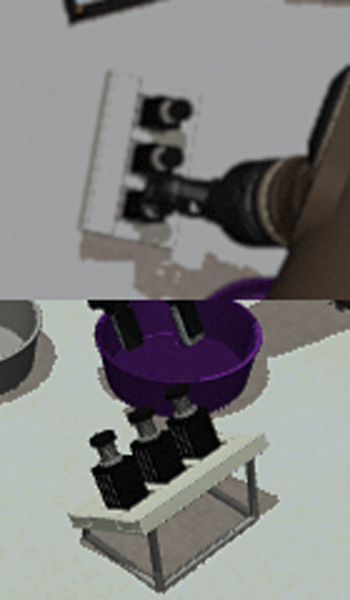

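The open fingers straddle foot 3's axis in the scene crop, at (130,330) and (188,320). I descend with the jaws open and check the height before gripping.

Request:
{"method": "carry_out", "body": {"targets": [[1,[-0.5,-1,30],[0,0,0]],[1,[-0.5,-1,60],[0,0,0]],[1,[-0.5,-1,85],[0,0,0]],[1,[-0.5,-1,90],[0,0,0]],[1,[-0.5,-1,90],[0,0,0]]]}}

```text
clock: 6.82
ee_pos: [0.4922, 0.021, 0.0669]
tool_rot: [2.617, -0.004, 2.984]
wrist_force: [-0.6, -0.2, 0.8]
grip_width: 1.0
```

Request:
{"method": "carry_out", "body": {"targets": [[0,[0,0,0],[0,0,0]],[0,[0,0,0],[0,0,0]],[0,[0,0,0],[0,0,0]],[0,[0,0,0],[0,0,0]],[0,[0,0,0],[0,0,0]],[0,[0,0,0],[0,0,0]],[0,[0,0,0],[0,0,0]],[0,[0,0,0],[0,0,0]],[0,[0,0,0],[0,0,0]]], "squeeze": 50}}

```text
clock: 7.57
ee_pos: [0.493, 0.0203, 0.0679]
tool_rot: [2.618, -0.001, 2.983]
wrist_force: [-1.1, -3.4, 5.6]
grip_width: 0.343
```

```bash
python3 f.py; python3 look.py d
```

```text
7.5667 h 0.015366981835241154 axial 6.671677992074126 F [-1.0654 -3.4375  5.6459] u,Y -0.0007983638625300647 0.048756140864240134 q [-0.2613  0.1543 -0.4644  1.0128  0.5205 -0.1186]
1 press-ready .082 (array([-96.5,   0.6, -66.9]), array([ 0.01, -0.18,  0.14]))
2 press-ready .082 (array([-48.5,   0.7, -66.8]), array([ 0.01, -0.18,  0.14]))
3 press-ready .082 (array([ -0.5,   0.8, -66.6]), array([ 0.01, -0.18,  0.14]))
```

View pics/l_d.png

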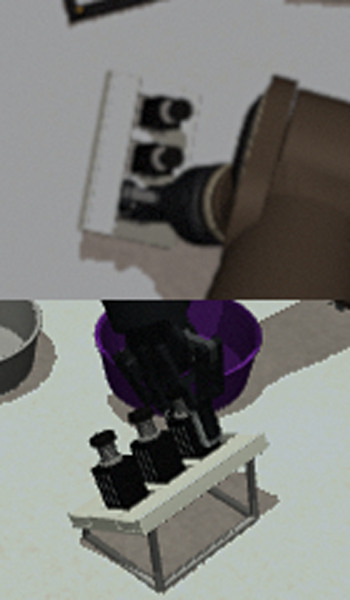

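The grip closed at 0.343 x 85 = 29 mm, which matches the 30 mm housing. I lift along the foot's axis.

Request:
{"method": "carry_out", "body": {"targets": [[0,[0,0,-15],[0,0,0]],[0,[0,0,-40],[0,0,0]],[0,[0,0,-70],[0,0,0]],[0,[0,0,-105],[0,0,0]],[0,[0,0,-105],[0,0,0]],[0,[0,0,-105],[0,0,0]]]}}

```text
clock: 8.17
ee_pos: [0.4859, -0.0327, 0.1601]
tool_rot: [2.619, 0.002, 2.982]
wrist_force: [-0.3, 0.7, -1.4]
grip_width: 0.344
```

```bash
cat >> h.py <<'E'
def Rdown(deg): # tool z down, tool y horizontal at heading deg
    c,s_=np.cos(np.radians(deg)),np.sin(np.radians(deg)); y=np.array([c,s_,0]);z=np.array([0,0,-1.]); return np.stack([np.cross(y,z),y,z],1)
E
python3 look.py e;python3 - <<'E'
from station import *
from h import *
st=observe();print(st["clock"],st["ee_pos"],st["grip_width"],st["wrist_force"],st["q"])
print(mv(st,[.422,.305,.16],Rdown(100)))
E
```

```text
8.2667 [ 0.48446852 -0.0314359   0.15791853] 0.34556098918143424 [ 0.15839466  0.3386031  -1.48624101] [-0.36690817  0.12744941 -0.2888998   1.27571181  0.51075237 -0.23926249]
(array([114.8, 280. , 159.6]), array([ 29.75,   4.86, -18.69]))
```

View pics/l_e.png

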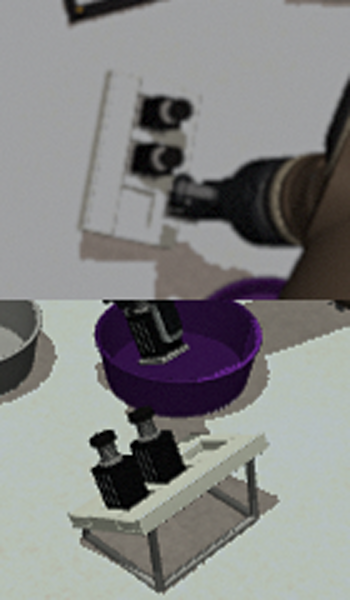

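Foot 3 hangs straight in the grip at scene crop (160,335), and pocket 3 is empty. Next, the tray.

Request:
{"method": "carry_out", "body": {"targets": [[0,[28,70,40],[6,1,-4]],[0,[57,140,80],[12,2,-8]],[0,[86,210,120],[20,3.5,-13]],[0,[115,280,160],[30,5,-18.7]],[0,[115,280,160],[30,5,-18.7]],[0,[115,280,160],[30,5,-18.7]],[0,[115,280,160],[30,5,-18.7]],[0,[115,280,160],[30,5,-18.7]],[0,[115,280,160],[30,5,-18.7]],[0,[115,280,160],[30,5,-18.7]],[0,[115,280,160],[30,5,-18.7]],[0,[115,280,160],[30,5,-18.7]],[0,[115,280,160],[30,5,-18.7]],[0,[115,280,160],[30,5,-18.7]]]}}

```text
clock: 9.43
ee_pos: [0.4219, 0.304, 0.1594]
tool_rot: [-3.137, -0.004, -2.968]
wrist_force: [1.2, -0.3, -0.9]
grip_width: 0.343
```

```bash
cat > look2.py <<'E'
from station import *
from h import *
import sys
n=sys.argv[1]
t=camera("top");s=camera("scene")
if sys.argv[2]=="tray": A=t["image"][160:290,130:260,::-1];B=s["image"][180:330,410:560,::-1]
else: A=t["image"][180:310,370:500,::-1];B=s["image"][80:230,190:340,::-1]
B=cv2.resize(B,(390,390),interpolation=cv2.INTER_CUBIC);A=cv2.resize(A,(390,390),interpolation=cv2.INTER_CUBIC)
cv2.imwrite(f"pics/m_{n}.png",np.hstack([A,B]))
E
python3 look2.py a tray;python3 - <<'E'
from station import *
from h import *
st=observe();print(st["clock"],st["ee_pos"],st["grip_width"],st["wrist_force"],st["q"])
print(mv(st,[.422,.305,.0245],Rdown(100)))
E
```

```text
9.5333 [0.42215485 0.30418437 0.15970332] 0.34393136264022295 [-0.28929475 -0.73750344 -0.07835391] [ 0.62567175  0.12994985 -0.19155663  1.25365614 -0.00226354  0.45215006]
(array([ -0.4,   1.4, 135.2]), array([-0.23, -0.17, -0.06]))
```

View pics/m_a.png

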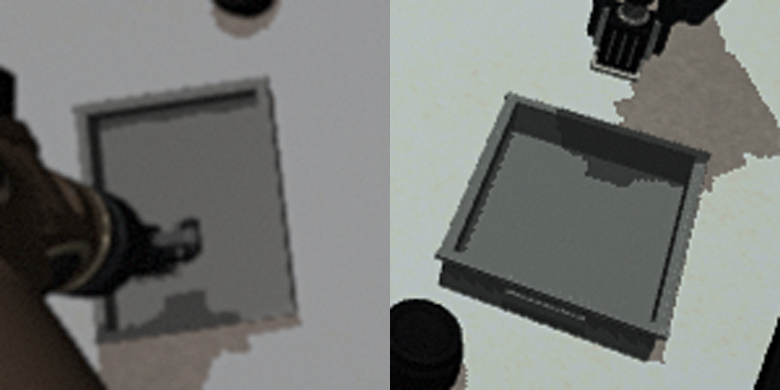

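The gripper is upright over the robot-side half of the tray, at left panel (180,240). I lower it.

Request:
{"method": "carry_out", "body": {"targets": [[0,[0,1,38],[0,0,0]],[0,[0,1,75],[0,0,0]],[0,[0,1,110],[0,0,0]],[0,[0,1,128],[0,0,0]],[0,[0,1,135],[0,0,0]],[0,[0,1,136],[0,0,0]],[0,[0,1,136],[0,0,0]],[0,[0,1,136],[0,0,0]]]}}

```text
clock: 10.2
ee_pos: [0.4229, 0.3052, 0.0255]
tool_rot: [-3.139, -0.0, -2.968]
wrist_force: [-0.2, 0.3, -1.1]
grip_width: 0.348
```

```bash
python3 look2.py b tray;python3 f.py|head -1; python3 -c "
from station import *
print(observe()['ee_pos'])"
```

```text
10.3 h -0.1563349693176707 axial -0.8762048385312745 F [-0.1458 -0.0096 -1.0308] u,Y 0.21180452946791167 0.1639865906563597 q [ 0.6266  0.2032 -0.4104  0.9584 -0.0022  0.4533]
[0.42286083 0.30532832 0.02551553]
```

View pics/m_b.png

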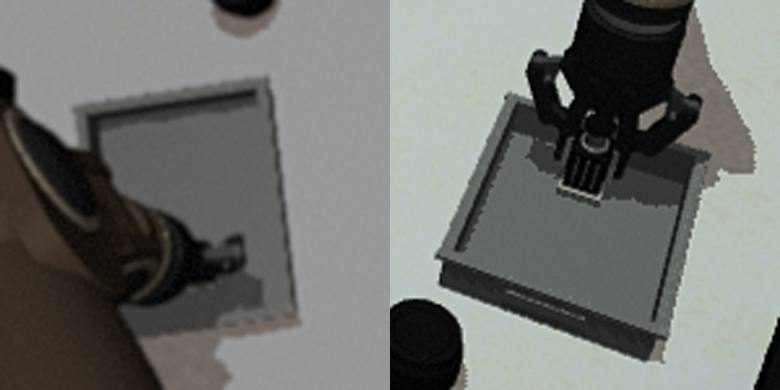

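The foot is just above the tray floor and clear of the walls. I lower 4 mm, release partway and rise.

Request:
{"method": "carry_out", "body": {"targets": [[0,[0,0,4],[0,0,0]],[0,[0,0,4],[0,0,0]],[0.6,[0,0,4],[0,0,0]],[0.6,[0,0,4],[0,0,0]],[0.6,[0,0,4],[0,0,0]],[0.6,[0,0,4],[0,0,0]],[0.6,[0,0,4],[0,0,0]],[0.6,[0,0,-10],[0,0,0]],[0.6,[0,0,-40],[0,0,0]],[0.6,[0,0,-75],[0,0,0]],[0.6,[0,0,-110],[0,0,0]],[0.6,[0,0,-145],[0,0,0]],[0.6,[0,0,-150],[0,0,0]],[0.6,[0,0,-150],[0,0,0]]]}}

```text
clock: 11.47
ee_pos: [0.4242, 0.3067, 0.1785]
tool_rot: [-3.142, 0.005, -2.968]
wrist_force: [-0.2, -0.1, -0.2]
grip_width: 0.604
```

```bash
python3 look2.py c tray;python3 - <<'E'
from station import *
from h import *
st=observe();print(st["clock"],st["ee_pos"],st["grip_width"],st["wrist_force"],st["q"])
for i in (2,1): print(mv(st,pk(i,.125,-.0007),RT),pk(i,.125))
E
```

```text
11.5667 [0.42261885 0.30556303 0.17477237] 0.6002326601919001 [-0.37788912  1.02654961 -0.36855043] [ 0.62724516  0.12624737 -0.16264614  1.28358762 -0.00217824  0.45387221]
(array([ -48.1, -360.8,   12.8]), array([-29.87,  -5.04,  18.78])) [ 0.53238617 -0.04098784  0.16325238]
(array([ -93.5, -376.6,   12.8]), array([-29.87,  -5.04,  18.78])) [ 0.5797568  -0.04873531  0.16325238]
```

View pics/m_c.png

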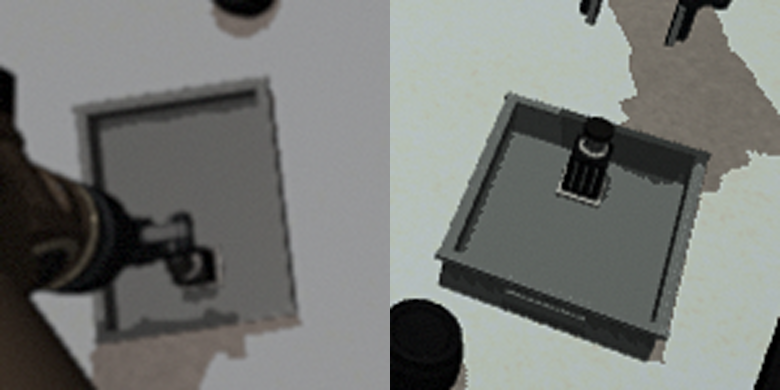

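Foot 3 stands free in the tray, at left panel (192,265). Next is foot 1.

Request:
{"method": "carry_out", "body": {"targets": [[1,[-23,-94,0],[-7,-1,4]],[1,[-47,-188,0],[-14,-2,9]],[1,[-70,-282,5],[-22,-3.5,14]],[1,[-93.5,-376.5,12],[-29.9,-5,18.8]],[1,[-93.5,-376.5,12],[-29.9,-5,18.8]],[1,[-93.5,-376.5,12],[-29.9,-5,18.8]],[1,[-93.5,-376.5,12],[-29.9,-5,18.8]],[1,[-93.5,-376.5,12],[-29.9,-5,18.8]],[1,[-93.5,-376.5,12],[-29.9,-5,18.8]],[1,[-93.5,-376.5,12],[-29.9,-5,18.8]],[1,[-93.5,-376.5,12],[-29.9,-5,18.8]],[1,[-93.5,-376.5,12],[-29.9,-5,18.8]],[1,[-93.5,-376.5,12],[-29.9,-5,18.8]],[1,[-93.5,-376.5,12],[-29.9,-5,18.8]],[1,[-93.5,-376.5,12],[-29.9,-5,18.8]]]}}

```text
clock: 12.82
ee_pos: [0.579, -0.0478, 0.1638]
tool_rot: [2.618, -0.001, 2.981]
wrist_force: [-0.1, 0.5, 0.7]
grip_width: 0.998
```

```bash
python3 look.py f
python3 - <<'E'
from station import *
from h import *
st=observe();print(st["clock"],st["ee_pos"],st["grip_width"],st["wrist_force"],st["q"])
print(mv(st,pk(1,.015,-.0007),RT))
E
```

```text
12.9167 [ 0.57929673 -0.0480576   0.16410812] 0.9984676342237582 [-0.06638407  0.37480619 -0.93074698] [-0.33582594  0.29225834 -0.06889227  1.31021172  0.51495967 -0.20151052]
(array([ -0.7,  -1.7, 110.4]), array([ 0.01, -0.05,  0.06]))
```

View pics/l_f.png

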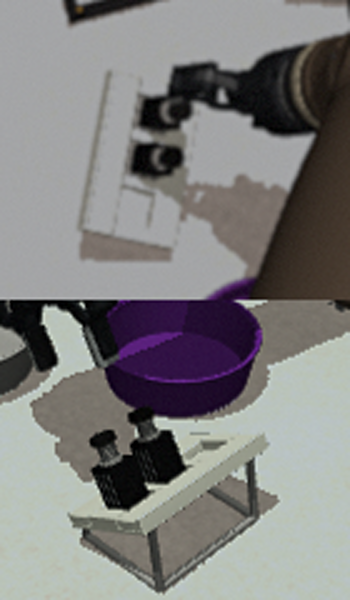

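The open jaws are on foot 1's axis. I descend and grip.

Request:
{"method": "carry_out", "body": {"targets": [[1,[-0.7,-1.7,35],[0,0,0]],[1,[-0.7,-1.7,70],[0,0,0]],[1,[-0.7,-1.7,100],[0,0,0]],[1,[-0.7,-1.7,110],[0,0,0]],[1,[-0.7,-1.7,110],[0,0,0]],[1,[-0.7,-1.7,110],[0,0,0]]]}}

```text
clock: 13.42
ee_pos: [0.5885, 0.005, 0.0688]
tool_rot: [2.618, -0.0, 2.982]
wrist_force: [-0.0, -0.3, 0.8]
grip_width: 0.996
```

Request:
{"method": "carry_out", "body": {"targets": [[0,[0,0,0],[0,0,0]],[0,[0,0,0],[0,0,0]],[0,[0,0,0],[0,0,0]],[0,[0,0,0],[0,0,0]],[0,[0,0,0],[0,0,0]],[0,[0,0,0],[0,0,0]],[0,[0,0,0],[0,0,0]],[0,[0,0,0],[0,0,0]],[0,[0,0,0],[0,0,0]]], "squeeze": 50}}

```text
clock: 14.17
ee_pos: [0.5891, 0.0043, 0.0697]
tool_rot: [2.618, 0.002, 2.981]
wrist_force: [-1.6, -3.6, 5.5]
grip_width: 0.344
```

Request:
{"method": "carry_out", "body": {"targets": [[0,[0,0,-15],[0,0,0]],[0,[0,0,-40],[0,0,0]],[0,[0,0,-70],[0,0,0]],[0,[0,0,-105],[0,0,0]],[0,[0,0,-105],[0,0,0]],[0,[0,0,-105],[0,0,0]]]}}

```text
clock: 14.67
ee_pos: [0.5815, -0.0487, 0.1621]
tool_rot: [2.619, 0.005, 2.98]
wrist_force: [-0.3, 0.4, -1.9]
grip_width: 0.344
```

```bash
python3 look.py g
python3 - <<'E'
from station import *
from h import *
st=observe();print(st["clock"],st["ee_pos"],st["grip_width"],st["wrist_force"],st["q"])
print(mv(st,[.520,.323,.165],Rdown(100)))
E
```

```text
14.7667 [ 0.58014975 -0.04736277  0.15959293] 0.3397718894281263 [-0.55857557 -0.75311926 -2.26756831] [-0.33408015  0.29428467 -0.0760157   1.29957332  0.51477853 -0.19962084]
(array([118.6, 311. , 173.2]), array([ 29.7 ,   5.04, -18.76]))
```

View pics/l_g.png

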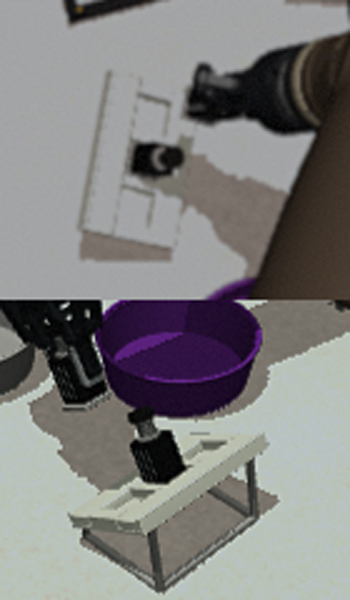

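Foot 1 is held straight. It goes to the far half of the tray.

Request:
{"method": "carry_out", "body": {"targets": [[0,[28,74,40],[6,1,-4]],[0,[58,150,80],[12,2,-8]],[0,[90,230,125],[20,3.5,-13]],[0,[118.5,311,173],[29.7,5,-18.7]],[0,[118.5,311,173],[29.7,5,-18.7]],[0,[118.5,311,173],[29.7,5,-18.7]],[0,[118.5,311,173],[29.7,5,-18.7]],[0,[118.5,311,173],[29.7,5,-18.7]],[0,[118.5,311,173],[29.7,5,-18.7]],[0,[118.5,311,173],[29.7,5,-18.7]],[0,[118.5,311,173],[29.7,5,-18.7]],[0,[118.5,311,173],[29.7,5,-18.7]],[0,[118.5,311,173],[29.7,5,-18.7]],[0,[118.5,311,173],[29.7,5,-18.7]],[0,[118.5,311,173],[29.7,5,-18.7]]]}}

```text
clock: 16.02
ee_pos: [0.5204, 0.3215, 0.1652]
tool_rot: [-3.141, 0.0, -2.97]
wrist_force: [0.1, -0.0, -1.7]
grip_width: 0.342
```

```bash
python3 look2.py d tray;python3 - <<'E'
from station import *
from h import *
st=observe();print(st["clock"],st["ee_pos"],st["grip_width"],st["wrist_force"],st["q"])
print(mv(st,[.520,.323,.0265],Rdown(100)))
t=load("top0.npz");print("lens",plane(t,(209,153),.04))
E
```

```text
16.1167 [0.52043658 0.32180903 0.16531247] 0.3454391727666343 [ 0.55754467 -0.11449861 -1.05730599] [ 5.53880764e-01  2.96753161e-01  2.87515018e-02  1.30227444e+00
 -1.69459660e-04  3.82084555e-01]
(array([  0.3,   1.2, 138.8]), array([ 0.  ,  0.03, -0.16]))
lens [0.67651686 0.28181575 0.04      ]
```

View pics/m_d.png

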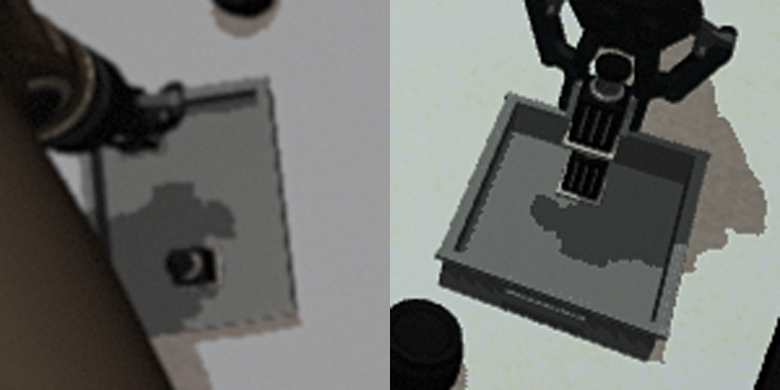

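Request:
{"method": "carry_out", "body": {"targets": [[0,[0,1,38],[0,0,0]],[0,[0,1,75],[0,0,0]],[0,[0,1,110],[0,0,0]],[0,[0,1,130],[0,0,0]],[0,[0,1,138],[0,0,0]],[0,[0,1,138],[0,0,0]],[0,[0,1,138],[0,0,0]],[0,[0,1,138],[0,0,0]]]}}

```text
clock: 16.78
ee_pos: [0.5217, 0.3234, 0.0295]
tool_rot: [3.14, 0.004, -2.97]
wrist_force: [0.7, 0.4, -0.5]
grip_width: 0.345
```

```bash
python3 look2.py e tray; python3 -c "
from station import *
s=observe();print(s['ee_pos'],s['wrist_force'],s['grip_width'])"
```

```text
[0.52166868 0.32355809 0.02954178] [-0.08725752  0.14911468 -1.05225839] 0.3439890836466707
```

View pics/m_e.png

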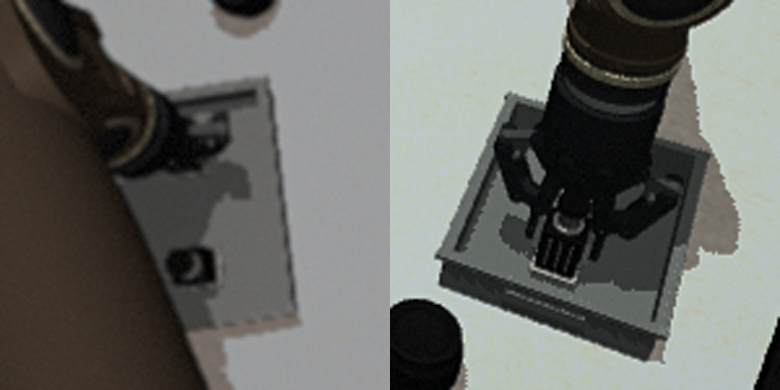

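Request:
{"method": "carry_out", "body": {"targets": [[0,[0,0,4],[0,0,0]],[0,[0,0,7],[0,0,0]],[0,[0,0,7],[0,0,0]],[0.6,[0,0,7],[0,0,0]],[0.6,[0,0,7],[0,0,0]],[0.6,[0,0,7],[0,0,0]],[0.6,[0,0,7],[0,0,0]],[0.6,[0,0,7],[0,0,0]],[0.6,[0,0,-10],[0,0,0]],[0.6,[0,0,-40],[0,0,0]],[0.6,[0,0,-75],[0,0,0]],[0.6,[0,0,-110],[0,0,0]],[0.6,[0,0,-140],[0,0,0]],[0.6,[0,0,-145],[0,0,0]],[0.6,[0,0,-145],[0,0,0]]]}}

```text
clock: 18.13
ee_pos: [0.5224, 0.324, 0.1776]
tool_rot: [3.138, 0.009, -2.97]
wrist_force: [-0.2, 0.0, -0.2]
grip_width: 0.599
```

```bash
python3 look2.py f tray;python3 - <<'E'
from station import *
from h import *
st=observe();print(st["clock"],st["ee_pos"],st["grip_width"],st["wrist_force"],st["q"])
print(mv(st,pk(2,.125,-.0007),RT))
E
```

```text
18.2333 [0.52096096 0.32312771 0.1737653 ] 0.5980420200502828 [ 0.30283742  0.40454669 -0.32147217] [ 5.55238548e-01  2.94994443e-01  4.48971764e-02  1.31715045e+00
 -1.24345296e-04  3.83597413e-01]
(array([  51.2, -361.3,   10.3]), array([-29.62,  -4.83,  18.73]))
```

View pics/m_f.png

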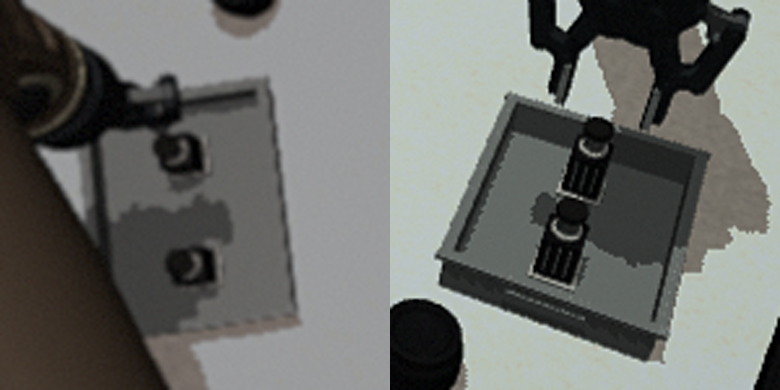

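Both sound feet stand in the tray, at left panel (180,155) and (192,265). Now the weak foot from pocket 2.

Request:
{"method": "carry_out", "body": {"targets": [[1,[13,-90,0],[-7,-1,4]],[1,[26,-180,0],[-14,-2,9]],[1,[38,-270,5],[-22,-3.5,14]],[1,[51,-361,10],[-29.6,-4.8,18.7]],[1,[51,-361,10],[-29.6,-4.8,18.7]],[1,[51,-361,10],[-29.6,-4.8,18.7]],[1,[51,-361,10],[-29.6,-4.8,18.7]],[1,[51,-361,10],[-29.6,-4.8,18.7]],[1,[51,-361,10],[-29.6,-4.8,18.7]],[1,[51,-361,10],[-29.6,-4.8,18.7]],[1,[51,-361,10],[-29.6,-4.8,18.7]],[1,[51,-361,10],[-29.6,-4.8,18.7]],[1,[51,-361,10],[-29.6,-4.8,18.7]],[1,[51,-361,10],[-29.6,-4.8,18.7]],[1,[51,-361,10],[-29.6,-4.8,18.7]]]}}

```text
clock: 19.48
ee_pos: [0.5322, -0.04, 0.1632]
tool_rot: [2.618, -0.0, 2.982]
wrist_force: [1.1, -0.4, 0.0]
grip_width: 1.003
```

```bash
python3 look.py h
python3 - <<'E'
from station import *
from h import *
st=observe();print(st["clock"],st["ee_pos"],st["grip_width"],st["wrist_force"],st["q"])
print(mv(st,pk(2,.015,-.0007),RT))
E
```

```text
19.5833 [ 0.53232193 -0.04031097  0.16338152] 0.9987199127073221 [ 0.63453173 -0.56983156 -0.34169946] [-0.35056007  0.20813775 -0.1792848   1.2921249   0.51270236 -0.21922225]
(array([ -0.3,  -1.3, 109.8]), array([-0.03, -0.06,  0.11]))
```

View pics/l_h.png

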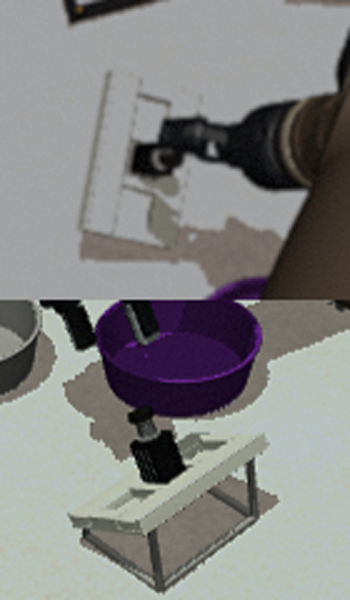

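Request:
{"method": "carry_out", "body": {"targets": [[1,[-0.3,-1.3,35],[0,0,0]],[1,[-0.3,-1.3,70],[0,0,0]],[1,[-0.3,-1.3,100],[0,0,0]],[1,[-0.3,-1.3,110],[0,0,0]],[1,[-0.3,-1.3,110],[0,0,0]],[1,[-0.3,-1.3,110],[0,0,0]]]}}

```text
clock: 20.08
ee_pos: [0.5413, 0.013, 0.0682]
tool_rot: [2.618, 0.0, 2.983]
wrist_force: [-0.2, 0.4, 0.9]
grip_width: 1.005
```

Request:
{"method": "carry_out", "body": {"targets": [[0,[0,0,0],[0,0,0]],[0,[0,0,0],[0,0,0]],[0,[0,0,0],[0,0,0]],[0,[0,0,0],[0,0,0]],[0,[0,0,0],[0,0,0]],[0,[0,0,0],[0,0,0]],[0,[0,0,0],[0,0,0]],[0,[0,0,0],[0,0,0]],[0,[0,0,0],[0,0,0]]], "squeeze": 50}}

```text
clock: 20.83
ee_pos: [0.5418, 0.0123, 0.069]
tool_rot: [2.619, 0.002, 2.982]
wrist_force: [-1.1, -4.4, 6.3]
grip_width: 0.341
```

Request:
{"method": "carry_out", "body": {"targets": [[0,[0,0,-15],[0,0,0]],[0,[0,0,-40],[0,0,0]],[0,[0,0,-70],[0,0,0]],[0,[0,0,-105],[0,0,0]],[0,[0,0,-105],[0,0,0]],[0,[0,0,-105],[0,0,0]]]}}

```text
clock: 21.33
ee_pos: [0.5343, -0.0405, 0.1612]
tool_rot: [2.62, 0.005, 2.981]
wrist_force: [0.2, -0.1, -1.8]
grip_width: 0.343
```

```bash
python3 look.py i
python3 - <<'E'
from station import *
from h import *
st=observe();print(st["clock"],st["ee_pos"],st["grip_width"],st["wrist_force"],st["q"])
for d in(60,80):print(mv(st,[.463,-.317,.18],Rdown(d)))
E
```

```text
21.4333 [ 0.53293116 -0.03919265  0.15898541] 0.34340036185862394 [ 0.46362693  0.15334251 -1.056094  ] [-0.348053    0.20954852 -0.18713337  1.28103654  0.51258779 -0.21660757]
(array([  24.9, -236.8, -160.7]), array([29.62, -5.42, 20.38]))
(array([  24.9, -236.8, -160.7]), array([29.95, -0.19,  0.84]))
```

View pics/l_i.png

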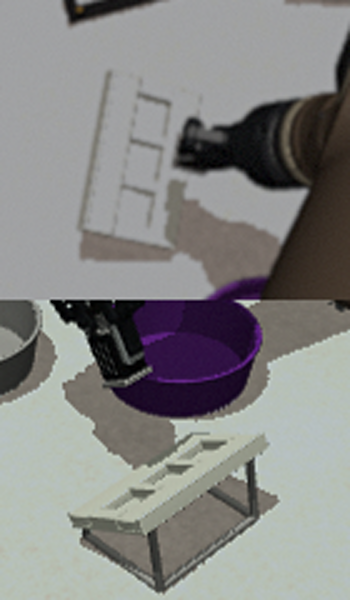

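The weak foot is held and the rack is empty. It goes to the grey pan.

Request:
{"method": "carry_out", "body": {"targets": [[0,[6,-50,-45],[4,0,0]],[0,[12,-110,-85],[11,0,0.3]],[0,[18,-170,-125],[18,0,0.5]],[0,[25,-237,-161],[30,0,0.8]],[0,[25,-237,-161],[30,0,0.8]],[0,[25,-237,-161],[30,0,0.8]],[0,[25,-237,-161],[30,0,0.8]],[0,[25,-237,-161],[30,0,0.8]],[0,[25,-237,-161],[30,0,0.8]],[0,[25,-237,-161],[30,0,0.8]],[0,[25,-237,-161],[30,0,0.8]],[0,[25,-237,-161],[30,0,0.8]],[0,[25,-237,-161],[30,0,0.8]]]}}

```text
clock: 22.52
ee_pos: [0.4631, -0.3162, 0.18]
tool_rot: [-3.141, -0.003, 2.97]
wrist_force: [0.3, -0.4, -1.4]
grip_width: 0.342
```

```bash
python3 look2.py g pan;python3 - <<'E'
from station import *
from h import *
st=observe();print(st["clock"],st["ee_pos"],st["grip_width"],st["wrist_force"],st["q"])
print(mv(st,[.463,-.317,.0265],Rdown(80)))
E
```

```text
22.6167 [ 0.46311573 -0.31654935  0.18020016] 0.3427724439402512 [ 0.41290956  0.1781677  -1.14998516] [-0.59849099  0.19980346 -0.06329043  1.31001044 -0.00206815 -0.4267402 ]
(array([ -0.4,  -0.3, 153.7]), array([-0.05, -0.17,  0.16]))
```

View pics/m_g.png

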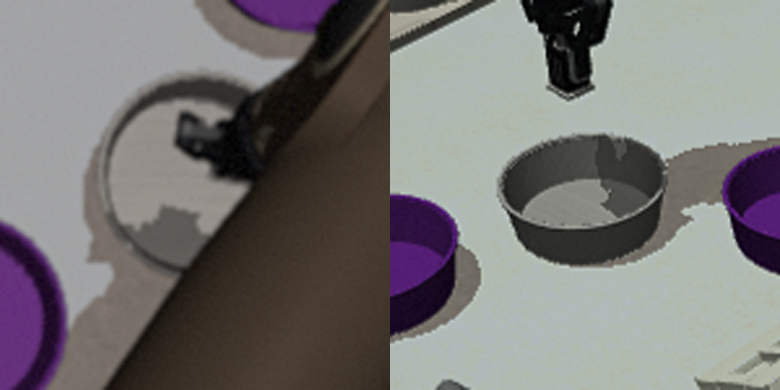

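The gripper is centred over the grey pan; the purple pans lie to both sides. I lower it.

Request:
{"method": "carry_out", "body": {"targets": [[0,[0,0,38],[0,0,0]],[0,[0,0,75],[0,0,0]],[0,[0,0,110],[0,0,0]],[0,[0,0,140],[0,0,0]],[0,[0,0,152],[0,0,0]],[0,[0,0,152],[0,0,0]],[0,[0,0,152],[0,0,0]],[0,[0,0,152],[0,0,0]]]}}

```text
clock: 23.28
ee_pos: [0.4636, -0.3171, 0.0297]
tool_rot: [-3.14, -0.001, 2.97]
wrist_force: [-0.0, -0.3, 0.4]
grip_width: 0.343
```

```bash
python3 look2.py h pan; python3 -c "
from station import *
s=observe();print(s['ee_pos'],s['wrist_force'],s['grip_width'])"
```

```text
[ 0.46389141 -0.31734311  0.03012516] [-0.27794353  0.06214405 -1.25194809] 0.340330824972142
```

View pics/m_h.png

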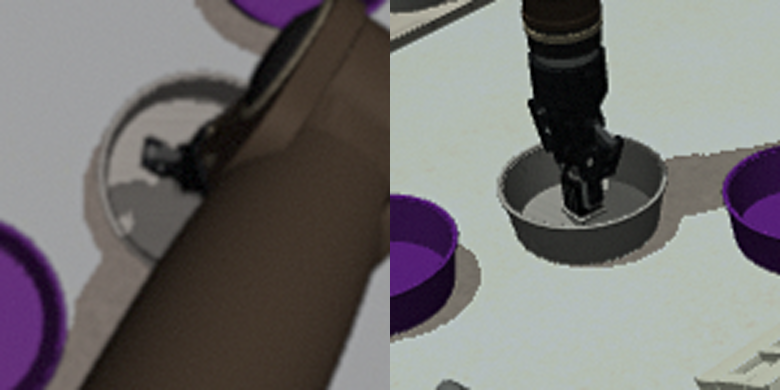

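Request:
{"method": "carry_out", "body": {"targets": [[0,[0,0,4],[0,0,0]],[0,[0,0,8],[0,0,0]],[0,[0,0,8],[0,0,0]],[0.6,[0,0,8],[0,0,0]],[0.6,[0,0,8],[0,0,0]],[0.6,[0,0,8],[0,0,0]],[0.6,[0,0,8],[0,0,0]],[0.6,[0,0,8],[0,0,0]],[0.6,[0,0,-10],[0,0,0]],[0.6,[0,0,-40],[0,0,0]],[0.6,[0,0,-75],[0,0,0]],[0.6,[0,0,-110],[0,0,0]],[0.6,[0,0,-145],[0,0,0]],[0.6,[0,0,-170],[0,0,0]],[0.6,[0,0,-170],[0,0,0]],[0.6,[0,0,-170],[0,0,0]]]}}

```text
clock: 24.72
ee_pos: [0.4648, -0.3175, 0.2019]
tool_rot: [-3.138, 0.003, 2.97]
wrist_force: [0.4, 0.7, -0.1]
grip_width: 0.595
```

```bash
python3 look2.py i pan
python3 - <<'E'
from station import *
import cv2
s=observe();print(s['clock'],s['ee_pos'],s['wrist_force'],s['grip_width'])
cv2.imwrite("pics/fin_s.png",camera("scene")["image"][:,:,::-1])
E
```

```text
24.8167 [ 0.46358983 -0.31670299  0.19905134] [-0.91908593  0.21451735 -0.91543758] 0.6012512764403651
```

View pics/m_i.png

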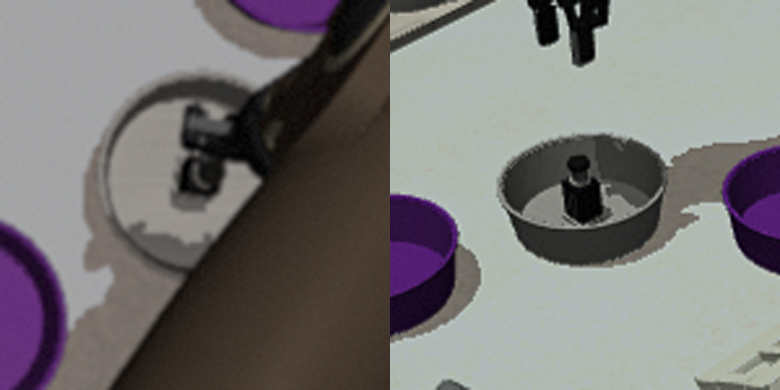

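View pics/fin_s.png

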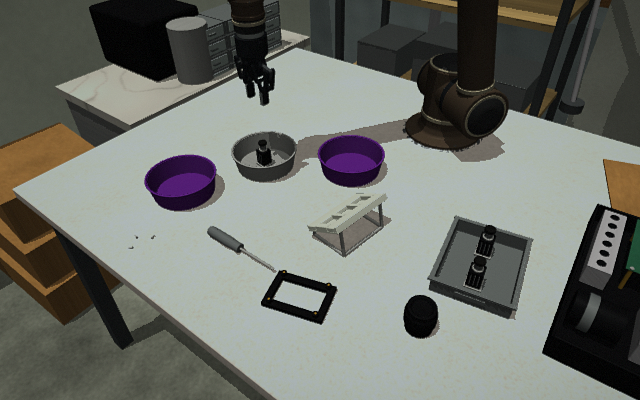

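The weak foot stands in the grey pan at scene (264,152) and the two sound ones in the tray at (487,240) and (477,272). The screwdriver, lens and frame have not moved, and the gripper is clear.

```bash
python3 -c "
from station import *
print(sign_off())"
```

```text
the job is handed in; nothing more can be done
None
```

I sorted all three feet and handed the job in after about 25 s on the robot's clock. No verdict was reported.

I pressed each shoe along its axis with the shut fingers, then moved the feet:

| Pocket | Push-back | Spring | Placed in |
|---|---|---|---|
| 1 | about 8.5 N at about 7 mm | sound | rectangular tray |
| 2 | about 3.3 N at about 10.5 mm | weak | grey round pan |
| 3 | about 9.7 N at about 7.5 mm | sound | rectangular tray |

**Last checks:** the final pictures show two feet upright in the tray and one upright in the grey pan. The gripper was empty and about 0.2 m above the bench. The screwdriver, lens barrel and frame looked unmoved by eye; I did not measure them.

**What disagreed:**
- **Rack colour:** it looks white, not black as described, but it was the only sloped rack in the scene.
- **Shoe heights:** triangulation put the shoes about 4 mm low. I used the stated rack heights instead, and the contact heights when pressing fitted those.
- **Tray size:** the measured tray outline came out up to 11 mm too large, but the feet stand well inside the walls.

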